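Index the drilling turntable to its next notch

TASK

Turn the drilling turntable one notch towards the drill guide: pull the spring ring up until its pin is clear, swing the ring towards the side where the drill guide stands, and feel for the next notch there, whose exact place is not known, until the pin springs fully home by itself. Never force the pin: do not push it down on the land or sideways against a notch wall with more than 40 N. Leave the spanner and the spray can alone, and let go of the ring at the end.

Things in the scene. Friction and masses are not known exactly. Their poses are not given: they have to be found in the camera images.
- index_base: Grey round cast foot, 280 mm across, bolted to the bench. Origin: centre of its underside, on the turntable's vertical axis; z up, x pointing away from the pull ring's start side (roughly away from the robot). Round its local -x side runs a flat-topped steel sector, radii 87 to 127 mm, top 50 mm above the bench, in which the pin's notches are cut.
- middle_notch (a point): Mouth of the middle notch, where the pin starts: radius 105 mm on the base's -x side, at the sector's top. Notches are radial, 11 mm wide. One more notch lies on each side of it at the same radius, in an adjustable aluminium stop plate let into the sector: 30 degrees from the middle one, give or take up to 6 degrees (not known beforehand). The land between is flat.
- turntable (a joint): Angle (rad) of the round steel turntable: 0 with the pin in the middle notch, positive counter-clockwise from above, end stops at +-0.72. At angle a the pin and ring stand at (-105 cos a, -105 sin a) mm in the base's frame: positive takes the ring to the base's -y side, negative to +y. Friction of about 2 N felt at the ring; it stays where it is left.
- block_top (a point): Centre of the top of the concrete block (96 x 96 x 30 mm with a grid of square recesses) clamped on the turntable, 99 mm above the bench; its two clamps' nuts reach 112 mm. From the turntable an arm reaches out under the ring and carries the plunger's barrel, 22 mm across, top 90 mm above the bench.
- plunger (a joint): Lift (m) of the spring plunger: 0 with the pin fully home in a notch (home below 0.002), 0.009 with its tip on the flat land between notches, 0.016 at its upper stop. The spring pushes down with about 5.5 N at 0 and 10 N at the top. The pin is 9 mm thick with a 1.5 mm chamfer at the tip and has 1 mm play each side in a notch.
- pull_ring (a point): Centre of the upright steel pull ring on the plunger: 41 mm outside diameter, bar 9 mm thick, hole 23 mm; 117.5 mm above the bench when the pin is home, rising with the plunger. Its plane is upright and radial to the turntable, so it is 9 mm thick along the swing: take it from above, a finger on each flat side. Its underside is 7 mm above the barrel.
- drill_guide: Portable drill guide: round aluminium foot 90 mm across, two upright steel rods and a crossbar, 172 mm tall, origin at the centre of its underside. Bolted down beside the index base, on its +y or on its -y side: that is the side to which the ring must swing.
- fixings_box: Open grey plastic box with bolts, 100 x 90 x 50 mm, fixed to the bench on the other side of the base; origin at the centre of its underside. A bystander.
- spanner: Loose steel spanner, 170 mm long, lying on the bench; leave it alone.
- spray_can: Loose white can, 54 mm across and 150 mm tall, standing on the bench; leave it alone.
Things that resemble listed ones, but are neither listed nor needed, are in the scene too. Of the things like the drill_guide, leave any that is blue or purple; of the rest the larger one is meant.

How it is judged (in metres and radians):
On the way:
1. the pin is pulled clear of the middle notch (value of joint plunger above 0.008 m), for 0.1 s.
At the end, for the whole second after the job is handed in: The pin is fully home (plunger lift under 2 mm) in the notch on the drill guide's side (turntable turned more than 0.38 rad that way), with the turntable and the plunger at rest (value of joint plunger below 0.002 m and ((y of drill_guide in the frame of index_base above 0 m and value of joint turntable below -0.38 rad) or (y of drill_guide in the frame of index_base below 0 m and value of joint turntable above 0.38 rad)) and velocity of joint turntable between -0.02 and 0.02 rad/s and velocity of joint plunger between -0.005 and 0.005 m/s); the robot touches nothing.
It fails at once if the pin is forced against the notch walls or the sector with more than 40 N (contact force between plunger_c0 and anything else above 40 N).
It fails at once if the spanner is moved by more than 20 mm (distance of spanner from where it was at the start of the episode above 0.02 m).
It fails at once if the spray can is moved by more than 20 mm (distance of spray_can from where it was at the start of the episode above 0.02 m).
It also fails if it takes over 42 s, if anything falls off the work surface, if the arm or the gripper's body presses on something with over 40 N, if the wrist force passes 120 N, or if a joint passes its speed limit or range.

ROBOT

A 7-joint arm with a two-finger parallel gripper is mounted at the origin on the work surface. World frame = base frame: x ahead of the robot, y to its left, z up, the work surface at z = 0. Lengths are in mm, angles in rad, forces in N, time in s.
With the tool pointing down it reaches from about 425 to 1025 mm from the base axis. Payload 9.4 kg.
Tool frame: the origin (TCP) lies on the centre line of the jaws, within the pads' length; the fingertips stand arm.tip_reach ahead of it and the grasp point (between the pads) is the TCP (arm.tip_reach is the distance from the TCP to the fingertips, in mm); y points along the fingers, x is the direction in which the jaws open and shut, and the axes are right-handed (so a half turn about y gives the same grasp; the last joint's range is limited). The gripper opens to 85 mm and grips with 20 to 120 N. Pads are 22 mm wide; open, the fingers measure 114 mm over their backs; the gripper's body (76 mm by 85 mm) begins 54 mm behind the grasp point. The pads swing forward as they close: fully open they stand 13 mm farther back than shut.
Start: joints at [-1.339, 0.599, -0.003, 1.599, 0.002, 0.943, -0.08], TCP at [220.342, 690.705, 250.275] pointing down, gripper open.
Joint ranges: [-2.57, 2.57], [-0.35, 1.97], [-1.29, 1.29], [0.11, 2.56], [-1.05, 4.19], [0.11, 1.86], [-2.63, 2.63]. Speed limits (rad/s): [2.22, 2.22, 3.01, 3.01, 3.14, 3.14, 3.14].

INTERFACE

Orientations are given as a unit quaternion [w, x, y, z].
In Python, from workcell import arm gives the robot as it stands.
- The arm moves only by the shell command python3 -m handwheel 'ROWS'. ROWS is JSON, a list of rows, each an object of numbers: "fingers": the gripper's target within -1 to 1 (shut at 1, half-way at 0, fully open at -1); "tx", "ty", "tz": the shift along the world's x, y, z in m; "wx", "wy", "wz": the turn, a rotation vector about the world's x, y, z in rad. In form: [{"fingers": .., "tx": .., "ty": .., "tz": .., "wx": .., "wy": .., "wz": ..}, ...]. A call has 1 to 10 rows; each row is the pose to reach, as a shift and turn from the pose commanded when the call began; what a row does not reach only later rows make up. A row lasts 1/10 s, in which the tool goes at most 50 mm and 8.59 degrees, less where a joint would pass 70% of its speed; a pose out of reach is approached as far as the arm can. A call with a gripper value outside its range is refused whole. The fingers move at their own pace and stop on an object; the grip force is fixed at half the most. Time passes only in rows, so rows that repeat a pose let the fingers close. It gives the time, the measured TCP pose, the force and the opening at its end, in the units of the state.
- arm.state(): the state, without advancing time (a new reading comes with each control period).
- arm.grab_frame(name): name is "scene" or "top" or "wrist"; returns the picture (480x640x3 uint8, blue, green, red); there is no depth.
- arm.camera_info(name): a dict with "intrinsics" (3x3 intrinsics, pixels), "view" (4x4, takes a point from world to camera coordinates). Camera axes: x right, y up, looking along -z (the intrinsics and any distortion apply to the point x, -y, -z); pixel columns grow to the right and rows downward; lengths in mm; the calibration is good to about 2 mm. The wrist camera is an equidistant fisheye: a pixel r from the principal point sees the ray r / f radians off the axis. A picture is of the moment at which its call begins: read the wrist's pose just before it. camera_info takes no time and is no camera call; for the wrist camera it gives the pose at the moment of the call.
- arm.close_job(): hands the job in, once; it reports no verdict.
The state is a dict: "t": time; "joint_positions": joint angles; "qvel": joint speeds; "joint_efforts": joint torques, N m; "position": TCP position; "orientation": TCP orientation; "ft_force": force on the tool from outside, world axes, zero at the start; "wrist_torque": the same for the moment, N m; "opening": finger opening in mm.
Only numpy, scipy, OpenCV 4.12 (cv2) and the standard library are available. Lean on these libraries where they do the work, as an engineer would, in place of code of your own. Each camera call takes 0.05 s, during which the arm holds its last target. There are 200 camera calls.

## Working session

There is one attempt and no reset: what is moved stays moved. The work goes in short steps, Python scripts to look and compute and a shell command to move; the robot and the scene stay as the last step left them, time stands still between calls to the robot, and variables do not carry over. Pictures are saved under pics/ and viewed, about 8 in all and at most 12, crops included, and the job is handed in when it is done.

```bash
ls; mkdir -p pics; python3 - <<'E'
from workcell import arm
import cv2,numpy as np
s=arm.state();print({k:np.round(v,3).tolist() for k,v in s.items()},arm.tip_reach)
for n in("scene","top"):
    im=arm.grab_frame(n);cv2.imwrite(f"pics/{n}0.png",im)
    i=arm.camera_info(n);print(n,np.round(i["intrinsics"],1).tolist(),np.round(i["view"],3).tolist(),[k for k in i])
E
```

```text
pics
{'t': 0.0, 'joint_positions': [-1.339, 0.6, -0.003, 1.6, 0.002, 0.943, -0.08], 'qvel': [0.001, 0.002, 0.001, -0.001, 0.0, 0.001, 0.001], 'joint_efforts': [-0.0, -77.646, 1.565, -25.8, 0.012, 0.009, -0.0], 'position': [220.233, 690.281, 249.405], 'orientation': [-0.571, 0.571, 0.417, -0.418], 'ft_force': [0.67, -0.048, -0.197], 'wrist_torque': [0.001, 0.058, -0.029], 'opening': 85.677} 19.0
scene [[566.2, 0.0, 327.2], [0.0, 566.2, 246.8], [0.0, 0.0, 1.0]] [[-0.764, 0.645, 0.012, 392.052], [-0.496, -0.599, 0.629, 228.311], [0.413, 0.475, 0.777, -1755.813], [0.0, 0.0, 0.0, 1.0]] ['intrinsics', 'view']
top [[567.9, 0.0, 307.3], [0.0, 567.9, 245.4], [0.0, 0.0, 1.0]] [[-0.029, -0.999, -0.015, 52.526], [0.991, -0.031, 0.13, -543.828], [-0.131, -0.011, 0.991, -1332.406], [0.0, 0.0, 0.0, 1.0]] ['intrinsics', 'view']
```

View pics/top0.png

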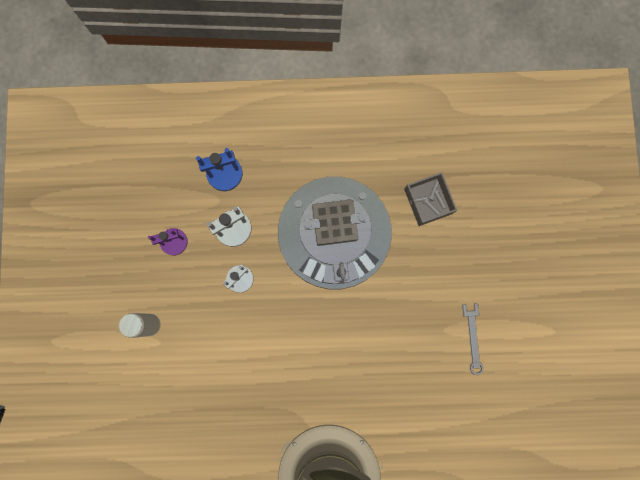

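View pics/scene0.png

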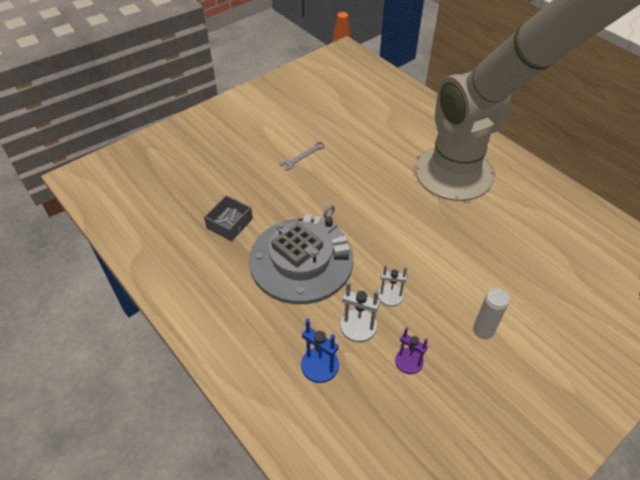

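The top view shows the larger white drill guide at (232,228), left of the base at (335,232), which is world +y. So the ring at (342,270) has to swing to +y, a negative angle. The can is at (132,325) and the spanner at (474,340). Next I zoom in on the ring.

```bash
python3 - <<'E'
import cv2,numpy as np
a=cv2.imread("pics/top0.png")[170:295,270:400];b=cv2.imread("pics/scene0.png")[195:305,240:370]
a=cv2.resize(a,None,fx=3,fy=4.0*.75,interpolation=cv2.INTER_CUBIC);b=cv2.resize(b,None,fx=3,fy=3,interpolation=cv2.INTER_CUBIC)
o=np.zeros((375,780,3),np.uint8);o[:375,:390]=a;o[:330,390:]=b;cv2.imwrite("pics/z0.png",o)
E
```

```text
(no output)
```

View pics/z0.png

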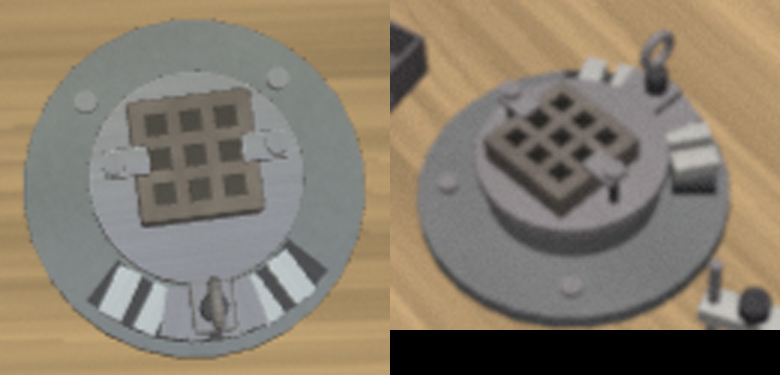

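The crop shows the ring's centre at top px (341.7,272.3) and scene px (329,211.3). The block centre is at top (335,222) and scene (297.3,238.7). The left notch is the dark strip near crop (136,304).

```bash
cat > h.py <<'E'
from workcell import arm
import numpy as np
def ray(n,p):
    i=arm.camera_info(n);V=np.array(i["view"]);K=np.array(i["intrinsics"]);R=V[:3,:3]
    q=np.linalg.solve(K,[*p,1]); return -R.T@V[:3,3], R.T@np.array([q[0],-q[1],-q[2]])
def tri(p,q,m="top",n="scene"):
    (c,d),(e,f)=ray(m,p),ray(n,q)
    s=np.linalg.lstsq(np.stack([d,-f],1),e-c,rcond=None)[0]
    a,b=c+s[0]*d,e+s[1]*f; return (a+b)/2,np.linalg.norm(a-b)
def plane(n,p,z):
    c,d=ray(n,p);return c+d*(z-c[2])/d[2]
E
python3 - <<'E'
from h import *
import cv2
np.set_printoptions(precision=1,suppress=True)
r,_=tri((341.7,272.3),(329,211.3));print("ring",r,_)
b,_=tri((335,222),(297.3,238.7));print("block",b,_)
for z in(99,):print(plane("top",(335,222),z))
cp=lambda x,y:(270+x/3,170+y/3)
for z in(15,25,35):
    P=np.array([plane("top",cp(*p),z) for p in[(25,188),(365,188),(195,20),(195,357)]]);print(z,P.mean(0),P[0,1]-P[1,1],P[2,0]-P[3,0])
print("ring top px plane117",plane("top",cp(215,307),117.5))
for n,p in dict(left=(136,304),right=(273,296)).items():
    for z in(50,):print(n,plane("top",cp(*p),z))
print("guide",plane("top",(234,232),10), "tcp",arm.state()["position"])
E
```

```text
ring [471.9 -41.4 117.9] 2.675409234574607
block [588.5 -30.2 105.1] 0.7242837648821792
[589.3 -30.2  99. ]
15 [578.  -32.5  15. ] 277.60469403897423 278.5059373209103
25 [576.4 -32.1  25. ] 275.58949763742135 276.48419858683303
35 [574.9 -31.7  35. ] 273.5743012358684 274.46245985275607
ring top px plane117 [470.9 -40.4 117.5]
left [480.7  18.6  50. ]
right [483.8 -89.7  50. ]
guide [587.6 216.1  10. ] tcp [220.2 690.3 249.5]
```

```bash
python3 - <<'E'
from h import *
from scipy.spatial.transform import Rotation as R
s=arm.state();M=R.from_quat(s["orientation"],scalar_first=True).as_matrix();print(M.round(3))
x=M[:,0];a=np.arctan2(x[1],x[0]);t=np.arctan2(.996,-.085)
print("x ang",a,"target",t,"turn",[(t-a+np.pi/2)%np.pi-np.pi/2])
print("can",plane("top",(132,325),150))
E
```

```text
[[ 0.304 -0.    -0.953]
 [ 0.953 -0.001  0.304]
 [-0.001 -1.    -0.   ]]
x ang 1.262034973343623 target 1.6559314083299692 turn [np.float64(0.3938964349863463)]
can [367.35662554 421.34405587 150.        ]
```

```bash
python3 -m handwheel '[{"fingers":-0.2,"tx":0.04,"ty":-0.03,"tz":0.01,"wz":0.04},{"fingers":-0.2,"tx":0.08,"ty":-0.06,"tz":0.01,"wz":0.08},{"fingers":-0.2,"tx":0.12,"ty":-0.09,"tz":0.01,"wz":0.12},{"fingers":-0.2,"tx":0.15,"ty":-0.13,"tz":0.01,"wz":0.16},{"fingers":-0.2,"tx":0.18,"ty":-0.17,"tz":0.01,"wz":0.2},{"fingers":-0.2,"tx":0.2,"ty":-0.215,"tz":0.01,"wz":0.24},{"fingers":-0.2,"tx":0.22,"ty":-0.26,"tz":0.01,"wz":0.28},{"fingers":-0.2,"tx":0.23,"ty":-0.31,"tz":0.01,"wz":0.32},{"fingers":-0.2,"tx":0.235,"ty":-0.36,"tz":0.01,"wz":0.36},{"fingers":-0.2,"tx":0.24,"ty":-0.41,"tz":0.01,"wz":0.394}]'
```

```text
invalid input
```

```bash
python3 -m handwheel '[{"fingers":-0.2,"tx":0.04,"ty":-0.03,"tz":0.01,"wx":0,"wy":0,"wz":0.04},{"fingers":-0.2,"tx":0.08,"ty":-0.06,"tz":0.01,"wx":0,"wy":0,"wz":0.08},{"fingers":-0.2,"tx":0.12,"ty":-0.09,"tz":0.01,"wx":0,"wy":0,"wz":0.12},{"fingers":-0.2,"tx":0.15,"ty":-0.13,"tz":0.01,"wx":0,"wy":0,"wz":0.16},{"fingers":-0.2,"tx":0.18,"ty":-0.17,"tz":0.01,"wx":0,"wy":0,"wz":0.2},{"fingers":-0.2,"tx":0.2,"ty":-0.215,"tz":0.01,"wx":0,"wy":0,"wz":0.24},{"fingers":-0.2,"tx":0.22,"ty":-0.26,"tz":0.01,"wx":0,"wy":0,"wz":0.28},{"fingers":-0.2,"tx":0.23,"ty":-0.31,"tz":0.01,"wx":0,"wy":0,"wz":0.32},{"fingers":-0.2,"tx":0.235,"ty":-0.36,"tz":0.01,"wx":0,"wy":0,"wz":0.36},{"fingers":-0.2,"tx":0.24,"ty":-0.41,"tz":0.01,"wx":0,"wy":0,"wz":0.394}]'
```

```text
t: 1.1
position: [460.2, 280.0, 260.0]
orientation: [0.478, -0.478, -0.521, 0.521]
ft_force: [0.6, 0.3, -0.2]
opening: 51.1
```

```bash
python3 -m handwheel '[{"fingers":0.1,"tx":0,"ty":-0.049,"tz":0,"wx":0,"wy":0,"wz":0},{"fingers":0.1,"tx":0,"ty":-0.098,"tz":0,"wx":0,"wy":0,"wz":0},{"fingers":0.1,"tx":0.005,"ty":-0.147,"tz":0,"wx":0,"wy":0,"wz":0},{"fingers":0.1,"tx":0.01,"ty":-0.195,"tz":0,"wx":0,"wy":0,"wz":0},{"fingers":0.1,"tx":0.011,"ty":-0.243,"tz":-0.01,"wx":0,"wy":0,"wz":0},{"fingers":0.1,"tx":0.011,"ty":-0.29,"tz":-0.02,"wx":0,"wy":0,"wz":0},{"fingers":0.1,"tx":0.011,"ty":-0.321,"tz":-0.025,"wx":0,"wy":0,"wz":0},{"fingers":0.1,"tx":0.011,"ty":-0.321,"tz":-0.025,"wx":0,"wy":0,"wz":0}]'
python3 - <<'E'
from h import *
import cv2
s=arm.state();i=arm.camera_info("wrist");im=arm.grab_frame("wrist");cv2.imwrite("pics/w1.png",im)
print(s["position"],s["opening"],np.round(i["intrinsics"],1).tolist(),np.round(i["view"],3).tolist())
E
```

```text
t: 1.9
position: [470.2, -43.4, 234.5]
orientation: [0.48, -0.48, -0.518, 0.52]
ft_force: [-0.4, 0.5, 1.2]
opening: 38.3
[470.19739804 -43.36529201 234.50095455] 38.326211186120375 [[371.6, 0.0, 320.5], [0.0, 371.6, 235.9], [0.0, 0.0, 1.0]] [[-0.076, 0.997, -0.001, 79.223], [-0.96, -0.074, -0.27, 479.494], [-0.27, -0.02, 0.963, -238.132], [0.0, 0.0, 0.0, 1.0]]
```

View pics/w1.png

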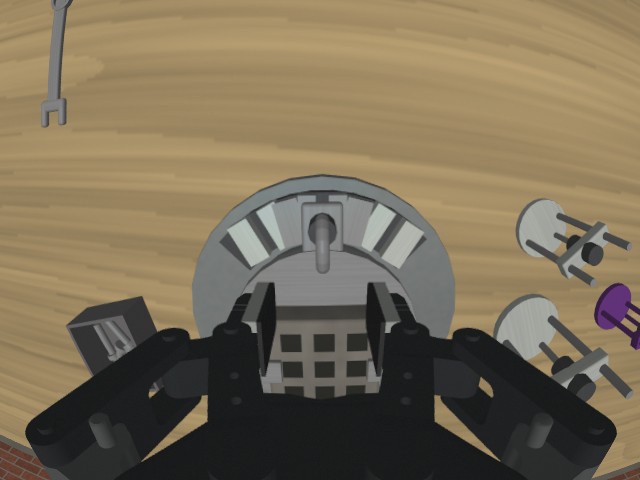

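The wrist view shows the ring edge-on at u≈322, v 212 to 270. The drill-guide-side stop plate lies at about (365–425, 205–265). I zoom in on it to place the notch.

```bash
python3 - <<'E'
import cv2
a=cv2.imread("pics/w1.png")[180:290,210:440];cv2.imwrite("pics/z1.png",cv2.resize(a,None,fx=3.4,fy=3.4,interpolation=cv2.INTER_CUBIC))
E
```

```text
(no output)
```

View pics/z1.png

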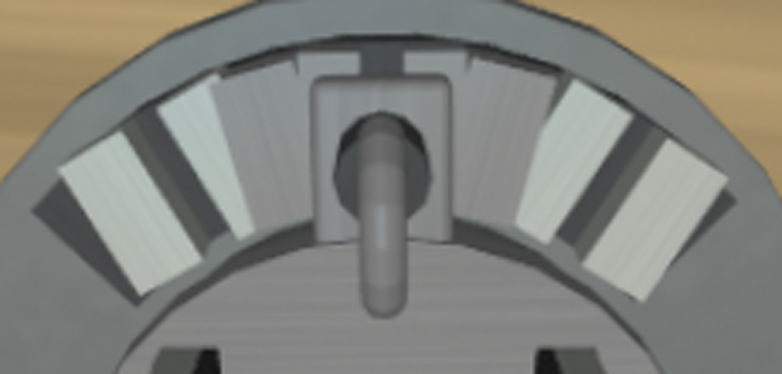

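```bash
cat >> h.py <<'E'
def wray(p,i):
    V=np.array(i[1]);K=np.array(i[0]);R=V[:3,:3]
    d=np.array([p[0]-K[0,2],p[1]-K[1,2]]);r=np.linalg.norm(d);th=r/K[0,0];d=d/r*np.sin(th)
    return -R.T@V[:3,3],R.T@np.array([d[0],-d[1],-np.cos(th)])
def wplane(p,i,z):
    c,d=wray(p,i);return c+d*(z-c[2])/d[2]
E
python3 - <<'E'
from h import *
np.set_printoptions(precision=1,suppress=True)
i=([[371.6,0,320.5],[0,371.6,235.9],[0,0,1]],[[-0.076,0.997,-0.001,79.223],[-0.96,-0.074,-0.27,479.494],[-0.27,-0.02,0.963,-238.132],[0,0,0,1]])
q=lambda x,y,z:wplane((210+x/3.4,180+y/3.4),i,z)
print("cam",wray((1,1),i)[0])
b=q(382,168,90);print("barrel",b)
L={}
for n,(o,k) in dict(R=((650,128),(563,254)),L=((141,122),(221,252))).items():
    o,k=q(*o,50),q(*k,50);L[n]=(o,k);print(n,o,k)
print("edges R",q(633,115,50),q(667,140,50),"mid",q(382,55,50))
(o,k),(o2,k2)=L["R"],L["L"]
A=np.stack([(k-o)[:2],-(k2-o2)[:2]],1);s=np.linalg.solve(A,(o2-o)[:2]);print("centre from notches",o[:2]+s[0]*(k-o)[:2])
for c in((576.5,-32),o[:2]+s[0]*(k-o)[:2]):
    c=np.array(c);f=lambda p:np.arctan2(p[1]-c[1],c[0]-p[0])
    print(c,"phi mid",f(b),f(q(382,55,50)),"R",f(o),f(k),"rad",np.hypot(*(b[:2]-c)))
print("ring lat z138:",q(382,318,130),q(382,250,138))
E
```

```text
cam [402.  -48.3 358.9]
barrel [472.3 -41.7  90. ]
R [467.   26.5  50. ] [502.1   8.   50. ]
L [ 475.3 -102.5   50. ] [508.3 -80.5  50. ]
edges R [464.   21.6  50. ] [469.7  31.4  50. ] mid [453.9 -43.   50. ]
centre from notches [579.7 -33. ]
[576.5 -32. ] phi mid -0.0926858502125716 -0.08914327905662295 R 0.4904394107054794 0.49291286482168023 rad 104.65777090621054
[579.7 -33. ] phi mid -0.08109045347822537 -0.07932789648579412 R 0.4851865305489962 0.48518653054899613 rad 107.77551257412287
ring lat z138: [491.9 -40.3 130. ] [475.3 -41.6 138. ]
```

```bash
python3 -m handwheel '[{"fingers":0.1,"tx":0.001,"ty":-0.001,"tz":-0.03,"wx":0,"wy":0,"wz":0},{"fingers":0.1,"tx":0.001,"ty":-0.001,"tz":-0.06,"wx":0,"wy":0,"wz":0},{"fingers":0.1,"tx":0.001,"ty":-0.001,"tz":-0.085,"wx":0,"wy":0,"wz":0},{"fingers":0.1,"tx":0.001,"ty":-0.001,"tz":-0.085,"wx":0,"wy":0,"wz":0}]'; python3 - <<'E'
from h import *
import cv2
s=arm.state();i=arm.camera_info("wrist");im=arm.grab_frame("wrist");cv2.imwrite("pics/w2.png",im)
print(s["position"],s["opening"])
cv2.imwrite("pics/z2.png",cv2.resize(im[180:400,200:440],None,fx=2.5,fy=2.5))
np.savez("w2.npz",K=i["intrinsics"],V=i["view"])
E
```

```text
t: 2.35
position: [471.0, -38.2, 148.1]
orientation: [0.479, -0.476, -0.52, 0.522]
ft_force: [0.4, 0.4, 0.5]
opening: 38.4
[471.03685912 -38.22690396 148.10086272] 38.41323505572825
```

View pics/z2.png

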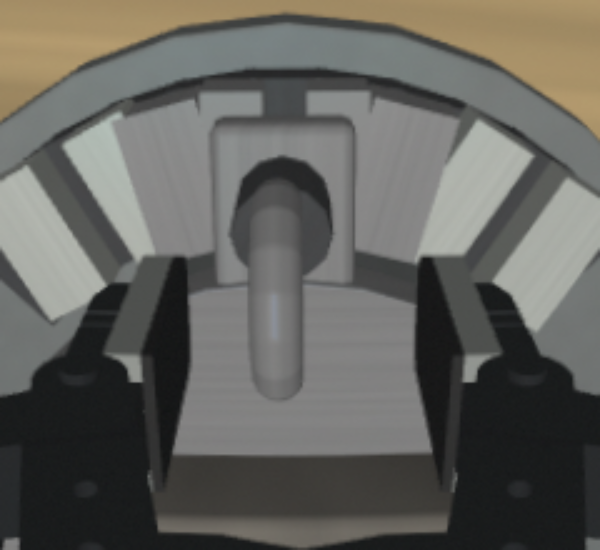

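The crop shows the jaws centred at u≈302 and the ring at u≈277, so the ring is a few mm towards -y. Next I descend with a small shift and let it settle.

```bash
python3 -m handwheel '[{"fingers":0.1,"tx":0.001,"ty":-0.001,"tz":-0.014,"wx":0,"wy":0,"wz":0},{"fingers":0.1,"tx":0.001,"ty":-0.001,"tz":-0.026,"wx":0,"wy":0,"wz":0},{"fingers":0.1,"tx":0.001,"ty":-0.001,"tz":-0.028,"wx":0,"wy":0,"wz":0},{"fingers":0.1,"tx":0.001,"ty":-0.001,"tz":-0.028,"wx":0,"wy":0,"wz":0},{"fingers":0.1,"tx":0.001,"ty":-0.001,"tz":-0.028,"wx":0,"wy":0,"wz":0}]'; python3 -c "
from workcell import arm
print(arm.state()['position'])"
```

```text
t: 2.9
position: [473.7, -40.5, 123.3]
orientation: [-0.478, 0.478, 0.521, -0.521]
ft_force: [-0.1, 0.4, 0.3]
opening: 38.4
[473.68869964 -40.53174437 123.28477352]
```

```bash
python3 -m handwheel '[{"fingers":0.4,"tx":0,"ty":0,"tz":0,"wx":0,"wy":0,"wz":0},{"fingers":0.55,"tx":0,"ty":0,"tz":0,"wx":0,"wy":0,"wz":0},{"fingers":0.55,"tx":0,"ty":0,"tz":0,"wx":0,"wy":0,"wz":0},{"fingers":0.55,"tx":0,"ty":0,"tz":0,"wx":0,"wy":0,"wz":0}]'; python3 - <<'E'
from h import *
import cv2
im=arm.grab_frame("wrist");cv2.imwrite("pics/w3.png",im)
cv2.imwrite("pics/z3.png",cv2.resize(im[200:400,240:400],None,fx=3,fy=3))
E
```

```text
t: 3.3
position: [473.2, -40.8, 122.4]
orientation: [-0.478, 0.478, 0.521, -0.521]
ft_force: [-0.0, 0.3, 0.4]
opening: 19.3
```

View pics/z3.png

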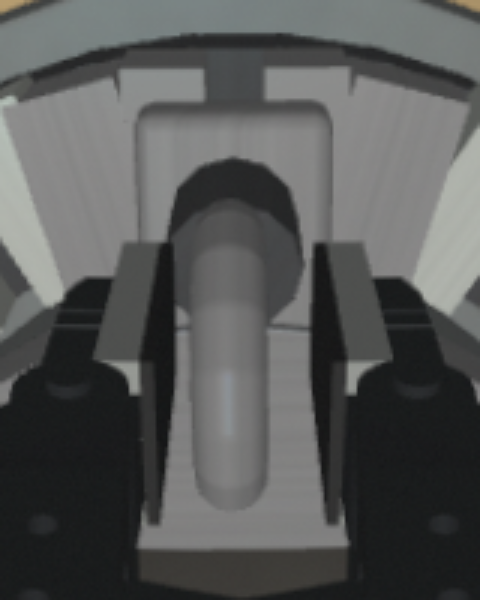

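The jaws' inner edges are at 174 and 311 (centre 242) and the ring spans 192–267 (centre 230), so it is about 1.5 mm off. I shift -1.5 mm in y and close gradually.

```bash
python3 -m handwheel '[{"fingers":0.6,"tx":0,"ty":-0.0015,"tz":0,"wx":0,"wy":0,"wz":0},{"fingers":0.66,"tx":0,"ty":-0.0015,"tz":0,"wx":0,"wy":0,"wz":0},{"fingers":0.7,"tx":0,"ty":-0.0015,"tz":0,"wx":0,"wy":0,"wz":0},{"fingers":0.7,"tx":0,"ty":-0.0015,"tz":0,"wx":0,"wy":0,"wz":0},{"fingers":0.7,"tx":0,"ty":-0.0015,"tz":0,"wx":0,"wy":0,"wz":0}]'; python3 -m handwheel '[{"fingers":0.74,"tx":0,"ty":0,"tz":0,"wx":0,"wy":0,"wz":0},{"fingers":0.74,"tx":0,"ty":0,"tz":0,"wx":0,"wy":0,"wz":0}]'
```

```text
t: 3.85
position: [473.2, -42.3, 122.3]
orientation: [-0.478, 0.478, 0.521, -0.521]
ft_force: [-0.3, -0.6, -0.5]
opening: 12.7
t: 4.05
position: [473.2, -42.3, 122.3]
orientation: [-0.478, 0.478, 0.521, -0.521]
ft_force: [0.2, -0.3, -0.7]
opening: 10.8
```

```bash
python3 -m handwheel '[{"fingers":0.8,"tx":0,"ty":0,"tz":0,"wx":0,"wy":0,"wz":0},{"fingers":0.9,"tx":0,"ty":0,"tz":0,"wx":0,"wy":0,"wz":0},{"fingers":1,"tx":0,"ty":0,"tz":0,"wx":0,"wy":0,"wz":0},{"fingers":1,"tx":0,"ty":0,"tz":0,"wx":0,"wy":0,"wz":0}]'
```

```text
t: 4.45
position: [473.2, -42.3, 122.4]
orientation: [-0.478, 0.478, 0.521, -0.521]
ft_force: [-0.8, 0.4, 3.1]
opening: 7.5
```

```bash
python3 -m handwheel '[{"fingers":1,"tx":0,"ty":0,"tz":0.003,"wx":0,"wy":0,"wz":0},{"fingers":1,"tx":0,"ty":0,"tz":0.006,"wx":0,"wy":0,"wz":0},{"fingers":1,"tx":0,"ty":0,"tz":0.009,"wx":0,"wy":0,"wz":0},{"fingers":1,"tx":0,"ty":0,"tz":0.012,"wx":0,"wy":0,"wz":0},{"fingers":1,"tx":0,"ty":0,"tz":0.0125,"wx":0,"wy":0,"wz":0},{"fingers":1,"tx":0,"ty":0,"tz":0.0125,"wx":0,"wy":0,"wz":0}]'
```

```text
t: 5.05
position: [473.2, -42.3, 134.8]
orientation: [-0.478, 0.478, 0.521, -0.521]
ft_force: [1.8, 1.1, -8.9]
opening: 7.5
```

```bash
python3 - <<'E'
import numpy as np
v=np.array([-103.8,-10.1])
for d in list(np.arange(.05,.51,.05))+[.51,.53,.55,.57,.59,.61,.63,.65]:
    c,s=np.cos(d),np.sin(d);print(round(d,3),np.round(np.array([[c,s],[-s,c]])@v-v,2))
E
```

```text
0.05 [-0.38  5.2 ]
0.1 [-0.49 10.41]
0.15 [-0.34 15.63]
0.2 [ 0.06 20.82]
0.25 [ 0.73 25.99]
0.3 [ 1.65 31.13]
0.35 [ 2.83 36.21]
0.4 [ 4.26 41.22]
0.45 [ 5.94 46.15]
0.5 [ 7.86 51.  ]
0.51 [ 8.28 51.96]
0.53 [ 9.13 53.86]
0.55 [10.03 55.74]
0.57 [10.96 57.61]
0.59 [11.93 59.46]
0.61 [12.93 61.29]
0.63 [13.98 63.09]
0.65 [15.05 64.88]
```

```bash
python3 -m handwheel '[{"fingers":1,"tx":-0.0004,"ty":0.0052,"tz":0,"wx":0,"wy":0,"wz":-0.05},{"fingers":1,"tx":-0.0005,"ty":0.0104,"tz":0,"wx":0,"wy":0,"wz":-0.1},{"fingers":1,"tx":-0.0003,"ty":0.0156,"tz":0,"wx":0,"wy":0,"wz":-0.15},{"fingers":1,"tx":0.0001,"ty":0.0208,"tz":0,"wx":0,"wy":0,"wz":-0.2},{"fingers":1,"tx":0.0007,"ty":0.026,"tz":0,"wx":0,"wy":0,"wz":-0.25}]'; python3 -m handwheel '[{"fingers":1,"tx":0,"ty":0,"tz":0,"wx":0,"wy":0,"wz":0}]'
```

```text
t: 5.55
position: [473.9, -16.0, 134.6]
orientation: [0.54, -0.54, -0.457, 0.457]
ft_force: [1.8, -0.1, -10.1]
opening: 7.5
t: 5.65
position: [474.1, -15.4, 134.6]
orientation: [0.539, -0.539, -0.457, 0.457]
ft_force: [2.3, 1.1, -10.6]
opening: 7.3
```

```bash
python3 -m handwheel '[{"fingers":1,"tx":0.0009,"ty":0.0051,"tz":0,"wx":0,"wy":0,"wz":-0.05},{"fingers":1,"tx":0.0021,"ty":0.0102,"tz":0,"wx":0,"wy":0,"wz":-0.1},{"fingers":1,"tx":0.0035,"ty":0.0152,"tz":0,"wx":0,"wy":0,"wz":-0.15},{"fingers":1,"tx":0.0052,"ty":0.0202,"tz":0,"wx":0,"wy":0,"wz":-0.2},{"fingers":1,"tx":0.0067,"ty":0.024,"tz":0,"wx":0,"wy":0,"wz":-0.24},{"fingers":1,"tx":0.0071,"ty":0.025,"tz":0,"wx":0,"wy":0,"wz":-0.25},{"fingers":1,"tx":0.0071,"ty":0.025,"tz":0,"wx":0,"wy":0,"wz":-0.25}]'; python3 - <<'E'
from h import *
import cv2
im=arm.grab_frame("wrist");cv2.imwrite("pics/w4.png",im)
cv2.imwrite("pics/z4.png",cv2.resize(im[180:380,220:420],None,fx=3,fy=3))
i=arm.camera_info("wrist");np.savez("w4.npz",K=i["intrinsics"],V=i["view"])
E
```

```text
t: 6.35
position: [481.1, 8.9, 134.7]
orientation: [0.592, -0.592, -0.387, 0.387]
ft_force: [2.8, 2.6, -10.4]
opening: 8.1
```

View pics/z4.png

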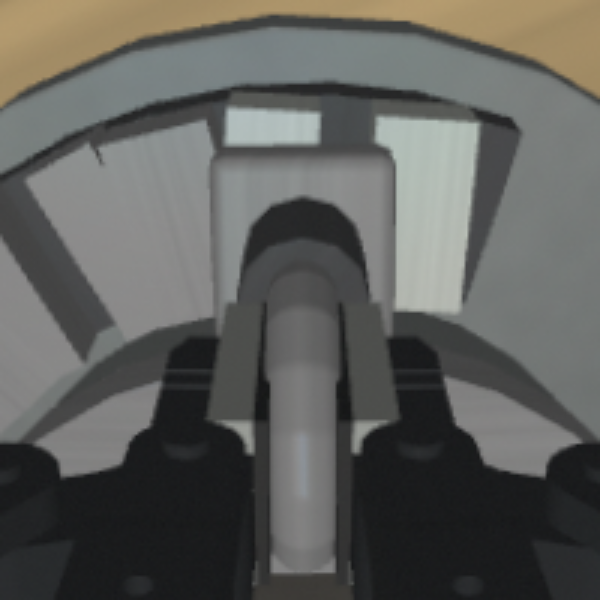

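The notch mouth is at crop u 321–375 (centre 348) and the pin's line at about 303. That leaves about 7.5 mm to go. I lower gently, release to let the spring seat the pin on the land, then straddle the ring and nudge it.

```bash
python3 -m handwheel '[{"fingers":1,"tx":0,"ty":0,"tz":-0.001,"wx":0,"wy":0,"wz":0},{"fingers":1,"tx":0,"ty":0,"tz":-0.002,"wx":0,"wy":0,"wz":0},{"fingers":1,"tx":0,"ty":0,"tz":-0.002,"wx":0,"wy":0,"wz":0}]'; python3 -m handwheel '[{"fingers":0.72,"tx":0,"ty":0,"tz":0,"wx":0,"wy":0,"wz":0},{"fingers":0.68,"tx":0,"ty":0,"tz":0,"wx":0,"wy":0,"wz":0},{"fingers":0.68,"tx":0,"ty":0,"tz":0,"wx":0,"wy":0,"wz":0}]'
```

```text
t: 6.7
position: [481.1, 8.8, 132.7]
orientation: [0.592, -0.592, -0.387, 0.386]
ft_force: [2.9, 4.5, -11.6]
opening: 7.8
t: 7.0
position: [480.9, 8.1, 133.1]
orientation: [-0.592, 0.593, 0.386, -0.386]
ft_force: [0.5, -0.1, 0.1]
opening: 13.3
```

```bash
python3 -m handwheel '[{"fingers":0.68,"tx":0.0005,"ty":0.0011,"tz":0,"wx":0,"wy":0,"wz":-0.011},{"fingers":0.68,"tx":0.001,"ty":0.0022,"tz":0,"wx":0,"wy":0,"wz":-0.023},{"fingers":0.68,"tx":0.0015,"ty":0.0033,"tz":0,"wx":0,"wy":0,"wz":-0.034},{"fingers":0.68,"tx":0.002,"ty":0.0044,"tz":0,"wx":0,"wy":0,"wz":-0.046},{"fingers":0.68,"tx":0.0025,"ty":0.0054,"tz":0,"wx":0,"wy":0,"wz":-0.057}]'; python3 -m handwheel '[{"fingers":0.68,"tx":0,"ty":0,"tz":0,"wx":0,"wy":0,"wz":0}]'
```

```text
t: 7.5
position: [483.0, 12.9, 132.7]
orientation: [-0.603, 0.604, 0.368, -0.369]
ft_force: [-1.1, -5.9, 0.2]
opening: 13.8
t: 7.6
position: [483.3, 13.3, 132.7]
orientation: [-0.603, 0.603, 0.368, -0.369]
ft_force: [-1.1, -4.0, -0.3]
opening: 13.6
```

```bash
for k in 1 ; do python3 -m handwheel '[{"fingers":0.68,"tx":0.0002,"ty":0.0004,"tz":0,"wx":0,"wy":0,"wz":-0.004},{"fingers":0.68,"tx":0.0004,"ty":0.0008,"tz":0,"wx":0,"wy":0,"wz":-0.008},{"fingers":0.68,"tx":0.0006,"ty":0.0012,"tz":0,"wx":0,"wy":0,"wz":-0.012},{"fingers":0.68,"tx":0.0006,"ty":0.0012,"tz":0,"wx":0,"wy":0,"wz":-0.012}]'; done; python3 -m handwheel '[{"fingers":0.68,"tx":0.0002,"ty":0.0004,"tz":0,"wx":0,"wy":0,"wz":-0.004},{"fingers":0.68,"tx":0.0004,"ty":0.0008,"tz":0,"wx":0,"wy":0,"wz":-0.008},{"fingers":0.68,"tx":0.0004,"ty":0.0008,"tz":0,"wx":0,"wy":0,"wz":-0.008}]'
```

```text
t: 8.0
position: [483.9, 15.1, 132.6]
orientation: [0.605, -0.605, -0.365, 0.366]
ft_force: [-0.2, -3.2, -1.6]
opening: 13.9
t: 8.3
position: [484.8, 16.6, 132.9]
orientation: [0.607, -0.607, -0.364, 0.363]
ft_force: [-0.0, -0.3, -0.2]
opening: 13.9
```

```bash
python3 - <<'E'
from h import *
import cv2
im=arm.grab_frame("wrist");cv2.imwrite("pics/w5.png",im)
cv2.imwrite("pics/z5.png",cv2.resize(im[180:380,220:420],None,fx=3,fy=3))
E
```

```text
(no output)
```

View pics/z5.png

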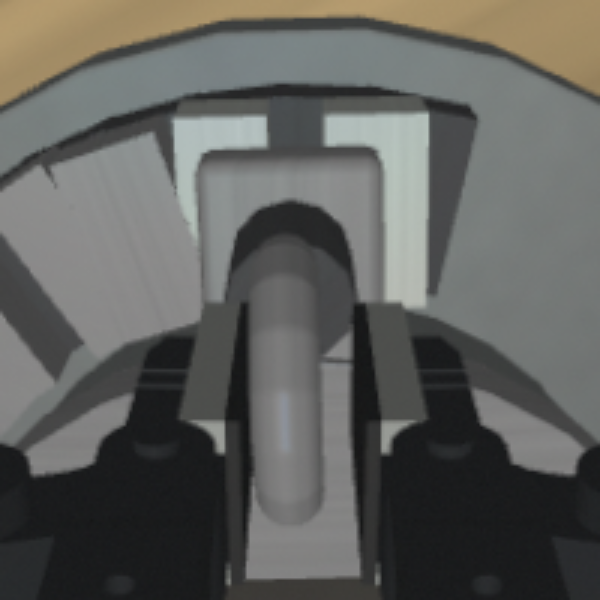

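The ring's near end has moved up to v=523 (crop), against 575 when it was lifted, so the pin appears to have dropped. I check that by projecting the ring outline at each candidate lift.

```bash
python3 - <<'E'
from h import *
def vmax(i,phi,lift):
    V=np.array(i["view"]);K=np.array(i["intrinsics"]);c=np.array([577,-32.2])
    r=np.array([-np.cos(phi),np.sin(phi)]);p0=np.array([*(c+105*r),117.5+lift]);R=np.array([*r,0]);T=np.array([r[1],-r[0],0]);Z=np.array([0,0,1.])
    a,b=np.meshgrid(np.linspace(0,6.28,120),np.linspace(0,6.28,40));a=a.ravel()[:,None];b=b.ravel()[:,None]
    P=p0+(16+4.5*np.cos(b))*(np.cos(a)*R+np.sin(a)*Z)+4.5*np.sin(b)*T
    q=P@V[:3,:3].T+V[:3,3];q=np.stack([q[:,0],-q[:,1],-q[:,2]],1)
    rr=np.hypot(q[:,0],q[:,1]);th=np.arctan2(rr,q[:,2]);uv=q[:,:2]/rr[:,None]*th[:,None]*K[0,0]+K[:2,2]
    k=uv[:,1].argmax();return uv[k]
w4=np.load("w4.npz");w4=dict(view=w4["V"],intrinsics=w4["K"])
f=lambda uv:((uv-[220,180])*3).round()
for l in(10,12.5):print("z4 lift",l,f(vmax(w4,.41,l)),"seen 303,575")
i=arm.camera_info("wrist")
for l in(0,4,7,9):print("z5 lift",l,f(vmax(i,.485,l)),"seen 290,523")
E
```

```text
z4 lift 10 [303. 548.] seen 303,575
z4 lift 12.5 [303. 559.] seen 303,575
z5 lift 0 [298. 514.] seen 290,523
z5 lift 4 [298. 530.] seen 290,523
z5 lift 7 [298. 543.] seen 290,523
z5 lift 9 [298. 552.] seen 290,523
```

With the bias from the lifted view (+16 px), the seen outline fits a lift of about 0 and rules out 9 mm. So the pin sprang home. Now I open, back straight up and check.

```bash
python3 -m handwheel '[{"fingers":0.4,"tx":0,"ty":0,"tz":0,"wx":0,"wy":0,"wz":0},{"fingers":0.2,"tx":0,"ty":0,"tz":0,"wx":0,"wy":0,"wz":0},{"fingers":0.2,"tx":0,"ty":0,"tz":0,"wx":0,"wy":0,"wz":0},{"fingers":0.2,"tx":0,"ty":0,"tz":0.02,"wx":0,"wy":0,"wz":0},{"fingers":0.2,"tx":0,"ty":0,"tz":0.05,"wx":0,"wy":0,"wz":0},{"fingers":0.2,"tx":0,"ty":0,"tz":0.08,"wx":0,"wy":0,"wz":0},{"fingers":0.2,"tx":0,"ty":0,"tz":0.1,"wx":0,"wy":0,"wz":0},{"fingers":0.2,"tx":0,"ty":0,"tz":0.1,"wx":0,"wy":0,"wz":0}]'; python3 - <<'E'
from h import *
import cv2
im=arm.grab_frame("wrist");b=arm.grab_frame("scene")
o=np.hstack([cv2.resize(im[160:300,230:410],(514,400)),cv2.resize(b[190:290,250:320+2],(288,400))])
cv2.imwrite("pics/z6.png",o[:,:800]);cv2.imwrite("pics/scene6.png",b)
i=arm.camera_info("wrist");np.savez("w6.npz",K=i["intrinsics"],V=i["view"]);cv2.imwrite("pics/w6.png",im)
print(arm.state()["position"],arm.state()["ft_force"])
E
```

```text
t: 9.15
position: [485.7, 16.2, 235.2]
orientation: [-0.606, 0.607, 0.365, -0.362]
ft_force: [-0.3, 0.5, -0.2]
opening: 34.3
[484.48547666  16.23285422 232.90956891] [ 0.05988791 -0.23916075 -0.34313344]
```

View pics/z6.png

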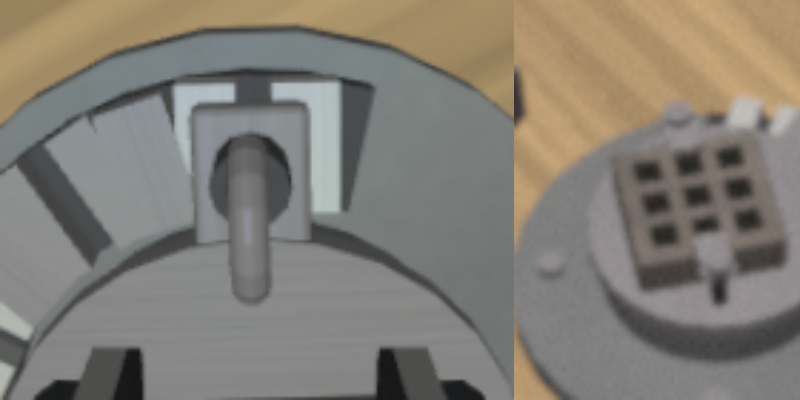

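The ring stands over the stop plate's notch. Its outline sits 42 px from the barrel centre, against 44 px when home at the start, and about 51 px is expected if the pin were still on the land. So it is home and released, and I hand in.

```bash
python3 -m handwheel '[{"fingers":0.2,"tx":0,"ty":0,"tz":0,"wx":0,"wy":0,"wz":0},{"fingers":0.2,"tx":0,"ty":0,"tz":0,"wx":0,"wy":0,"wz":0},{"fingers":0.2,"tx":0,"ty":0,"tz":0,"wx":0,"wy":0,"wz":0}]'; python3 -c "
from workcell import arm
print(arm.close_job())"
```

```text
t: 9.55
position: [484.2, 16.0, 232.0]
orientation: [0.607, -0.607, -0.363, 0.364]
ft_force: [0.1, 0.2, -0.9]
opening: 34.5
the job is handed in; nothing more can be done
None
```

The turntable is one notch round towards the larger white drill guide, on the base's +y side, and I handed the job in at about 9.6 s. No verdict is reported, so this rests on my own checks.

- **How it went:** I gripped the ring and lifted it about 12 mm, with about 9 N of spring force felt. I swung it roughly -0.5 rad and let the pin drop onto the land. I then nudged the ring with loosely open fingers at 4–6 N until the sideways force vanished and the pin sprang home by itself. I opened the fingers and backed off 100 mm.
- **Final position:** The ring stands over the stop plate's notch at about -0.57 rad (camera estimate).
- **Pin home:** The ring outline fits a lift of about 0, not 9 mm. Seen from above, it sits 42 px from the barrel centre, against 44 px when home at the start. The projection of the ring outline was off by about 16 px, which I calibrated out using the lifted view.
- **Forces and contact:** The highest force I saw at the ends of my moves was about 13 N, while gripping. At hand-in the tool force was within about 1 N of zero.
- **Not checked:** I did not push the seated pin sideways to confirm it was held. Readings of the tool position scattered by 2–3 mm while the arm was settling.
- **Spanner and can:** The arm kept well clear of both, but I did not measure them again at the end.

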